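# Press a specimen mount home in its holder and hold it up level

### The arm

A 6-joint arm with a two-finger parallel gripper is mounted at the origin on a cart in front of the work surface, level with it; the furniture and walls round the work are solid. World frame = base frame: x ahead of the robot, y to its left, z up, the work surface at z = 0. Lengths are in m, angles in rad, forces in N, time in s.
With the tool pointing down it reaches from about 0.275 to 0.775 m from the base axis. Payload 14.6 kg.
Tool frame: the origin (TCP) lies between the finger pads; the fingertips stand 19 mm ahead of it and the grasp point (between the pads) is the TCP; z points along the fingers, y is the line along which they close (so a half turn about z gives the same grasp; the last joint's range is limited). The gripper opens to 85 mm and grips with 20 to 120 N. Pads are 22 mm wide; open, the fingers measure 114 mm over their backs; the gripper's body (76 mm by 85 mm) begins 54 mm behind the grasp point. The pads swing forward as they close: fully open they stand 13 mm farther back than shut.
Start: joints at [1.098, 0.263, -0.048, 1.259, 0, 1.415], TCP at [0.164, 0.499, 0.25] pointing down, gripper open.
Joint ranges: [-2.65, 2.65], [-0.89, 1.7], [-1.18, 1.37], [-2.13, 2.11], [-1.35, 1.29], [-3.14, 3.14]. Speed limits (rad/s): [1.89, 1.89, 2.57, 2.79, 3.14, 3.14].

### API

Orientations are given as a unit quaternion [x, y, z, w].
In Python, from cell import robot, cams gives the robot as it stands. Calls block until the motion is done:
- robot.reach(position, orientation): joint-space move of the TCP to a pose.
- robot.move_linear(position, ori=None, vel=0.15, until_force=None): straight line of the TCP; ori=None keeps the orientation; vel is the mean speed in m/s. With until_force (N) it stops when the force on the tool has changed by that much, and returns True; else False.
- robot.movej(angles): joint-space move.
- robot.move_gripper(opening): finger opening in m; the grip force is fixed at half the most; returns when the fingers have stopped.
- robot.wait(seconds).
- robot.inverse_kinematics(position, orientation): joint angles nearest the present ones, or None.
- robot.get_obs(): the state.
- cams.capture(name): name is "scene" or "top" or "wrist"; returns (picture, depth): 480x640x3 uint8, blue, green, red; 480x640 float32, m along the optical axis (not along the pixel's ray), 0 where there is no reading.
- cams.camera_model(name): a dict with "fovy" (degrees; the focal length in pixels is half the picture's height over the tangent of half this angle, whatever the lens; pixels are square), "cx", "cy" (the principal point, pixels), "origin" and "orientation" of the camera in the world; the wrist camera has in their place "mount" (4x4, takes a point from camera to tool coordinates, whose origin is the TCP and whose axes are the flange's). Camera axes: x right, y up, looking along -z (the intrinsics and any distortion apply to the point x, -y, -z); pixel columns grow to the right and rows downward; lengths in m; the calibration is good to about 2 mm. A picture is of the moment at which its call begins: read the wrist's pose just before it. camera_model takes no time and is no camera call.
A pose or a line that the arm cannot do raises robot.MotionError and nothing moves.
- robot.sign_off(): hands the job in; it is judged then, once.
Trained networks look in the newest picture that a camera, given by its name, has taken for a name from the list of things; names that differ only in an ending like _2 or _b are one class to them, and where a whole thing is asked for, a point or a joint stands for the part that bears it (a point fixed in the world has none). Each returns a list of dicts, best first, with "conf" (0 to 1); they miss things now and then, are a little off and sometimes report something else, mostly with a low value. They report only what shows in the picture. A call takes as long as a camera call.
- cams.masks_of(label, camera): "pixels" (480x640 bool, what is visible of it) and "rect" ([centre column, centre row, width, height] in pixels, round what is visible of it).
- cams.place_of(label, camera): "at" ([column, row] in pixels: a listed point, or the origin of a listed thing).
The state is a dict: "t": time; "qpos": joint angles; "joint_velocities": joint speeds; "joint_torque": joint torques, N m; "tool_pos": TCP position; "tcp_rot": TCP orientation; "contact_force": force on the tool from outside, world axes, zero at the start; "moment": the same for the moment, N m; "grip_width": finger opening in m; "gripper_force": force on a finger pad.
Only numpy, scipy, OpenCV 4.12 (cv2) and the standard library are available. Lean on these libraries where they do the work, as an engineer would, in place of code of your own. Each camera call takes 0.05 s, during which the arm holds its last target. There are 200 camera calls.

### The job

A red specimen mount is only sitting on the spring clips of the metal holder under the small hand press: push the press's black palm knob down to its stop so that the mount goes fully home in the holder, and let the knob spring back. Then take the holder by its black handle, draw it out from under the press, and lift it level, with the mount in it, more than 10 cm above the bench; finish while still holding it up there, steady and level, ready to be looked at. Leave the other mounts and the bottles on the bench alone.

Things in the scene. Friction and masses are not known exactly. Their poses are not given: they have to be found in the camera images.
- press: grey C-frame hand press, fixed, 130 x 84 mm, base 18 mm thick. Origin: bench level, below the ram's axis. Its -x is the open front, where the handle sticks out; column 56 to 86 mm behind the ram (+x), 120 mm high; ram guide 34 mm in diameter, 80 to 120 mm up. A fence on the base (up to 23 mm above the bench) stands at the sides and back of the holder; the front is open
- ram (a joint): ram with palm knob, m: 0 = up (spring), 0.0145 = down at its stop. The spring takes about 4 N to start, 8 N at the bottom; the snap past the clips, 8 to 12 mm down, needs 12 to 15 N in all, so go by the travel. It springs back by itself. White foot 23 mm in diameter, 57.5 mm above the bench when up
- ram_top (a point): centre of the top of the black palm knob (41 mm in diameter), 159 mm above the bench when the ram is up; moves with it
- holder: loose holder, 0.2 kg: bright metal cup 48 mm in diameter, 16 mm high, bore 32 mm, floor 6 mm thick, three wire spring clips (19 mm high), a handle to its -x. It stands on the press's base, 18 mm above the bench, cup under the ram. Origin: centre of the cup's underside, z up. With the mount home its top is 25 mm above the underside, 14 mm below the raised ram's foot
- holder_grip (a point): middle of the black handle, 100 mm from the cup's axis along the holder's -x, 12 mm above the cup's underside (30 mm above the bench at the start). The black part is 60 mm long along the holder's x, 16 mm wide (y), 14 mm high; most of the weight is in the cup, so grip firmly (30 N or more)
- red_mount: loose specimen mount, red resin disc 30 mm in diameter, 19 mm high, 26 g. Origin: centre of its underside. At the start it rests on the clips with its underside about 11 mm above the holder's underside; home it sits on the cup's floor, 6 mm above the holder's underside, where the clips hold it
- green_mount: bystander: loose green specimen mount, 30 mm in diameter, 19 mm high, on the bench; origin under its centre
- black_mount: bystander: loose black specimen mount, 30 mm in diameter, 19 mm high, on the bench; origin under its centre
- mount_box: bystander, fixed: closed wooden specimen box 96 x 130 x 48 mm (x, y, z); origin under its centre
- white_bottle: bystander: white bottle with a green cap, 45 mm in diameter, 86 mm high; origin under its centre

How it is judged:
By the outcome, as a careful person would: the job done as asked, in the order asked, and still so for the second after the job is handed in, while the arm keeps its last pose, push and grip.
It also fails if it takes over 48 s, if anything falls off the work surface, if the arm or the gripper's body presses on something with over 40 N, if the wrist force passes 120 N, or if a joint passes its speed limit or range.

## Working session

There is one attempt and no reset: what is moved stays moved. The work goes in short steps, each a Python script; the robot and the scene stay as the last script left them, time stands still between calls to the robot, and variables do not carry over. Pictures are saved under pics/ and viewed, at most 10 in all, crops included, and the job is handed in when it is done.

```bash
mkdir -p pics; ls; cat > h.py <<'E'
import numpy as np, cv2
from scipy.spatial.transform import Rotation as R
from cell import robot, cams
def model(n):
    m=cams.camera_model(n); f=240/np.tan(np.radians(m["fovy"])/2)
    if "mount" in m:
        o=robot.get_obs(); T=np.eye(4); T[:3,:3]=R.from_quat(o["tcp_rot"]).as_matrix(); T[:3,3]=o["tool_pos"]; T=T@np.array(m["mount"])
        return m,f,T[:3,:3],T[:3,3]
    return m,f,R.from_quat(m["orientation"]).as_matrix(),np.array(m["origin"])
def ray(M,px):
    m,f,Rm,o=M; K=np.array([[f,0,m["cx"]],[0,f,m["cy"]],[0,0,1]])
    d=m.get("distortion",None)
    p=cv2.undistortPoints(np.array(px,float).reshape(-1,1,2),K,None if d is None else np.array(d,float)).reshape(-1,2)
    c=np.c_[p[:,0],-p[:,1],-np.ones(len(p))]
    return c@Rm.T
def at_z(M,px,z):
    r=ray(M,px); return M[3]+r*((z-M[3][2])/r[:,2])[:,None]
def at_d(M,px,d):
    return M[3]+ray(M,px)*np.array(d).reshape(-1,1)
E
python3 - <<'E'
from h import *
for n in ("scene","top","wrist"):
    M=model(n); im,d=cams.capture(n); cv2.imwrite(f"pics/{n}.png",im)
    print(n,cams.camera_model(n), M[3].round(3))
    if n=="wrist": continue
    for l,z in (("press",0),("ram_top",.159),("holder",.018),("holder_grip",.03),("red_mount",.029),("green_mount",0),("black_mount",0),("mount_box",0),("white_bottle",0)):
        for q in cams.place_of(l,n)[:2]:
            print(l,round(q["conf"],2),np.round(q["at"],1),at_z(M,[q["at"]],z)[0].round(4))
E
```

```text
cell.py
pics
scene {'fovy': 44.41602977302575, 'cx': 315.0959644688479, 'cy': 242.3566808954243, 'origin': array([-0.04182081, -0.42199711,  0.64208257]), 'orientation': array([ 0.44159862, -0.18766155, -0.34032611,  0.80867295])} [-0.042 -0.422  0.642]
press 0.78 [461.2 345.9] [ 0.6215 -0.1025  0.    ]
ram_top 0.67 [478.  265.4] [ 0.6193 -0.1067  0.159 ]
holder 0.92 [462.8 337.6] [ 0.621  -0.1029  0.018 ]
holder_grip 0.68 [432.7 292.5] [ 0.6706 -0.0102  0.03  ]
red_mount 0.76 [464.3 331.4] [ 0.6234 -0.1023  0.029 ]
green_mount 0.63 [232.4 287.4] [0.4643 0.2772 0.    ]
black_mount 0.76 [192.7 287.4] [0.414  0.3283 0.    ]
mount_box 0.82 [268.9 251.1] [0.5901 0.3187 0.    ]
white_bottle 0.88 [232.4 269.7] [0.4993 0.3204 0.    ]
top {'fovy': 44.03710784579325, 'cx': 318.09668539342243, 'cy': 234.4441794814225, 'origin': array([0.31118205, 0.12453322, 1.19785764]), 'orientation': array([ 0.06936306, -0.06982454, -0.70064535,  0.70668904])} [0.311 0.125 1.198]
press 0.56 [429.  201.2] [ 0.6231 -0.1055  0.    ]
press 0.35 [428.7 202.3] [ 0.6207 -0.1049  0.    ]
ram_top 0.72 [445.  179.1] 
[... 320 characters left out ...]
.2] [0.4586 0.2767 0.    ]
black_mount 0.7 [212.8 295.7] [0.4227 0.336  0.    ]
mount_box 0.74 [221.7 213.6] [0.5928 0.3249 0.    ]
white_bottle 0.72 [382.9 182.5] [ 0.6626 -0.0101  0.    ]
white_bottle 0.62 [223.  211.7] [0.5968 0.3224 0.    ]
wrist {'fovy': 66.58434653028662, 'cx': 317.41580386572235, 'cy': 240.6249023927037, 'mount': array([[ 5.56622295e-04,  9.53370334e-01,  3.01802414e-01,
         7.71027469e-02],
       [ 9.99999441e-01, -2.59245529e-04, -1.02538937e-03,
         2.56598995e-04],
       [-8.99334882e-04,  3.01802815e-01, -9.53369945e-01,
        -1.23426252e-01],
       [ 0.00000000e+00,  0.00000000e+00,  0.00000000e+00,
         1.00000000e+00]])} [0.091 0.523 0.374]
```

View pics/scene.png

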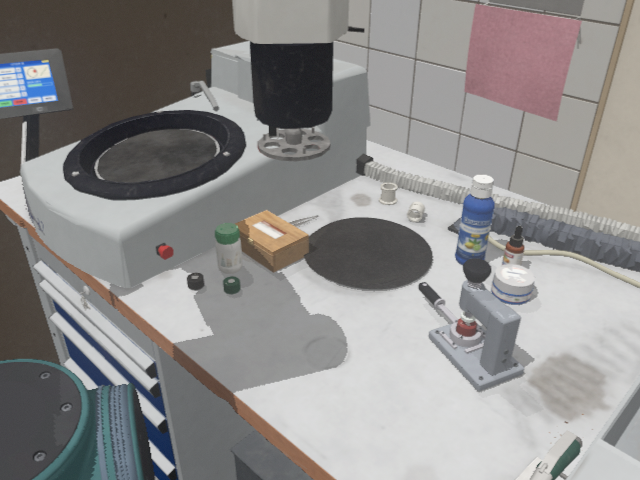

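View pics/top.png

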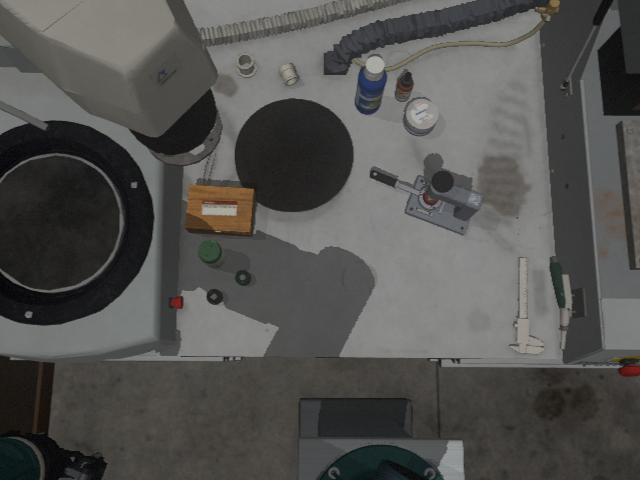

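The scene view shows the press with its knob at (477,270), the red mount in the cup at (466,326) and the handle at (432,293). In the top view the handle is at (383,178) and the knob at (442,181), and a blue bottle, a brown bottle and a white jar stand near the handle. Next I take a closer look with the wrist camera.

```bash
cat >> h.py <<'E'
def down(u):  # tool z down, tool x along u
    x=np.array([u[0],u[1],0])/np.hypot(*u[:2]); z=np.array([0,0,-1.]); return R.from_matrix(np.c_[x,np.cross(z,x),z]).as_quat()
E
python3 - <<'E'
from h import *
u=np.array([.042,.095])
for s in (1,-1):
    print(s,[None if (q:=robot.inverse_kinematics(p,down(s*u))) is None else np.round(q,2) for p in ([.622,-.104,.2],[.6645,-.0095,.03],[.70,.08,.16],[.68,.03,.3])])
q=down(u)
robot.reach([.64,-.06,.32],q)
M=model("wrist"); im,d=cams.capture("wrist"); cv2.imwrite("pics/w1.png",im); print(robot.get_obs()["t"])
np.savez("w1.npz",d=d,o=M[3],R=M[2])
for l,z in (("press",0),("ram_top",.159),("holder",.018),("holder_grip",.03),("red_mount",.029)):
    for r in cams.place_of(l,"wrist")[:2]: print(l,round(r["conf"],2),np.round(r["at"]),at_z(M,[r["at"]],z)[0].round(4))
for r in cams.masks_of("holder_grip","wrist")[:1]: print(r["rect"])
# obstacles from top camera depth
M=model("top"); im,d=cams.capture("top")
for px in ([375,65],[370,90],[404,80],[420,110],[360,60]):
    print(px,at_d(M,[px],[d[px[1],px[0]]])[0].round(3))
E
```

```text
1 [array([-0.29,  0.46,  0.13,  1.23,  0.  ,  1.69]), array([-0.14,  0.63, -0.06,  0.89,  0.  ,  1.85]), array([-0.  ,  0.61,  0.28,  1.25,  0.  ,  1.99]), array([-0.08,  0.55,  0.56,  1.57,  0.  ,  1.91])]
-1 [array([-0.29,  0.46,  0.13,  1.23,  0.  , -1.45]), array([-0.14,  0.63, -0.06,  0.89,  0.  , -1.29]), array([-0.  ,  0.61,  0.28,  1.25,  0.  , -1.16]), array([-0.08,  0.55,  0.56,  1.57,  0.  , -1.23])]
3.7083
press 0.71 [320. 230.] [ 0.6236 -0.1049  0.    ]
ram_top 0.74 [318. 278.] [ 0.622  -0.1013  0.159 ]
holder 0.64 [322. 235.] [ 0.6248 -0.1073  0.018 ]
holder_grip 0.97 [319. 150.] [ 0.6626 -0.013   0.03  ]
red_mount 0.73 [318. 236.] [ 0.6218 -0.1034  0.029 ]
[320.5, 183.9, 39.4, 128.8]
[375, 65] [0.839 0.021 0.174]
[370, 90] [0.812 0.027 0.125]
[404, 80] [ 0.857 -0.047  0.077]
[420, 110] [ 0.807 -0.084  0.042]
[360, 60] [0.939 0.037 0.002]
```

View pics/w1.png

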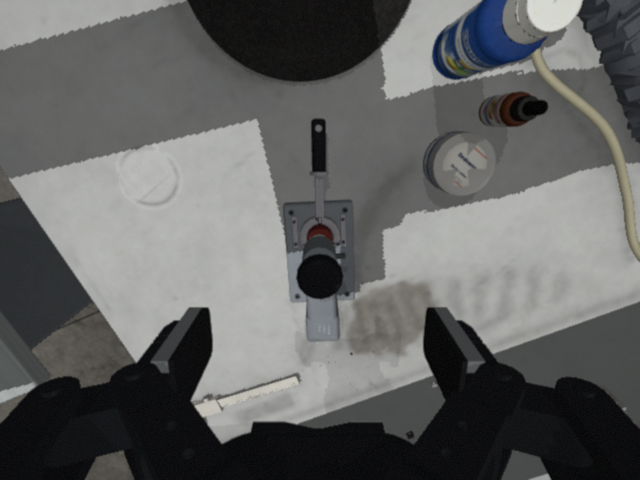

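The wrist view agrees with the networks: knob at (319,275), mount at (319,233), black handle from (318,120) to (320,172). The way over them is clear. Now I press the knob.

```bash
python3 - <<'E'
from h import *
M=model("wrist")
a,b=at_z(M,[[318.5,121],[320,172]],.034); print("handle ends",a.round(4),b.round(4),np.degrees(np.arctan2(*(a-b)[[1,0]])))
q=down(np.array([.041,.092])); P=np.array([.622,-.103,0])
robot.move_gripper(0.0)
robot.reach(P+[0,0,.20],q)
def st(n): o=robot.get_obs(); print(n,round(o["t"],2),o["tool_pos"].round(4),np.round(o["contact_force"],1)); return o["tool_pos"]
st("above")
print(robot.move_linear(P+[0,0,.17],vel=.03,until_force=2)); c=st("contact")
print(robot.move_linear([*P[:2],c[2]-.022],vel=.02,until_force=28)); st("down")
im,d=cams.capture("scene"); cv2.imwrite("pics/s2.png",cv2.resize(im[200:400,380:580],(600,600)))
E
```

```text
handle ends [0.6741 0.0145 0.034 ] [ 0.654  -0.0354  0.034 ] 68.01504372535267
above 5.4 [ 0.6224 -0.103   0.2012] [1.1 0.6 0.9]
True
contact 6.17 [ 0.6219 -0.1029  0.1748] [ 1.  -0.4  3.5]
True
down 6.88 [ 0.622  -0.1029  0.1632] [-2.6  0.7 10.3]
```

View pics/s2.png

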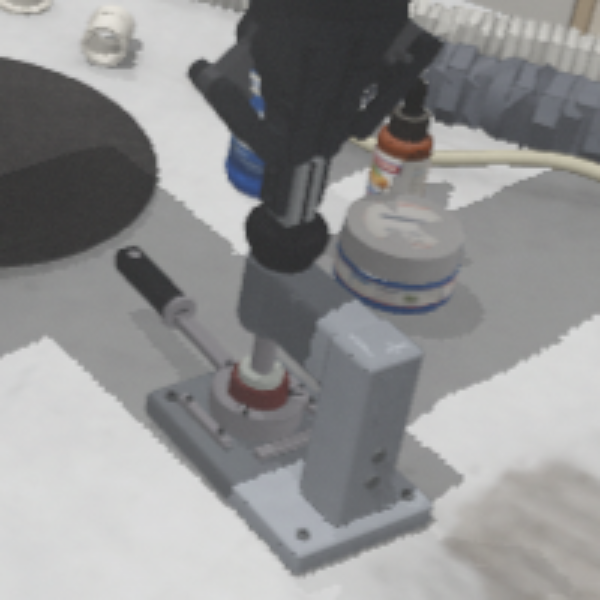

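The fingers have the knob down and the white foot is pressing on the mount. Travel from contact is ambiguous (about 12 mm), so I push on to be sure it reaches the stop.

```bash
python3 - <<'E'
from h import *
def st(n): o=robot.get_obs(); print(n,round(o["t"],2),o["tool_pos"].round(4),np.round(o["contact_force"],1)); return o["tool_pos"]
c=st("now")
for z in np.arange(c[2]-.001,c[2]-.008,-.001):
    r=robot.move_linear([.622,-.103,z],vel=.01,until_force=25); robot.wait(.1); p=st(f"{z:.4f} {r}")
    if robot.get_obs()["contact_force"][2]>28 or r: break
cams.capture("scene")
E
```

```text
now 6.93 [ 0.622  -0.103   0.1632] [-2.7  0.8 11.9]
0.1622 False 7.28 [ 0.622  -0.103   0.1631] [-3.9  0.8 17.3]
0.1612 False 7.63 [ 0.6221 -0.103   0.163 ] [-6.8  1.6 27.4]
0.1602 False 7.98 [ 0.6221 -0.103   0.1629] [-11.3   3.4  38.1]
```

Stop reached: rigid at z = 0.163 while the force rose to 38 N. I let the knob spring back and check before grasping.

```bash
python3 - <<'E'
from h import *
q=down(np.array([.041,.092]))
robot.move_linear([.622,-.103,.21],vel=.08)
robot.move_gripper(0.05)
u=np.array([.4,.916,0])
robot.reach(np.array([.663,-.0115,.20])+.02*u,q)
M=model("wrist"); im,d=cams.capture("wrist"); cv2.imwrite("pics/w2.png",im); print(robot.get_obs()["t"],robot.get_obs()["tool_pos"])
for l,z in (("holder_grip",.03),("red_mount",.024),("ram_top",.159)):
    for r in cams.place_of(l,"wrist")[:1]: print(l,round(r["conf"],2),np.round(r["at"]),at_z(M,[r["at"]],z)[0].round(4))
m=cams.masks_of("holder_grip","wrist")[0]; print(m["rect"])
im,_=cams.capture("scene"); cv2.imwrite("pics/s3.png",cv2.resize(im[240:400,400:560],(600,600)))
M=model("scene")
for l,z in (("ram_top",.159),("red_mount",.024),("holder_grip",.03)):
    for r in cams.place_of(l,"scene")[:1]: print(l,round(r["conf"],2),np.round(r["at"],1),at_z(M,[r["at"]],z)[0].round(4))
E
```

```text
9.9417 [0.6709404  0.00680277 0.19993148]
holder_grip 0.7 [317. 246.] [ 0.6627 -0.0108  0.03  ]
red_mount 0.9 [318. 347.] [ 0.6219 -0.1044  0.024 ]
[320.8, 290.7, 50.1, 159.6]
ram_top 0.92 [476.3 264. ] [ 0.6207 -0.103   0.159 ]
red_mount 0.69 [465.5 334.8] [ 0.6232 -0.1054  0.024 ]
holder_grip 0.8 [431.  295.8] [ 0.661  -0.0134  0.03  ]
```

View pics/w2.png

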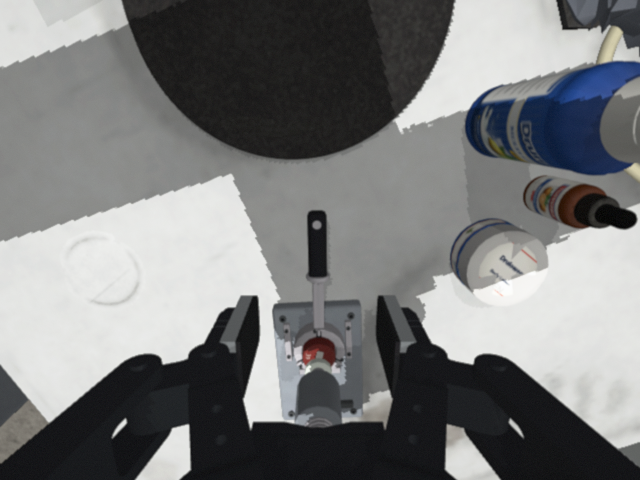

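View pics/s3.png

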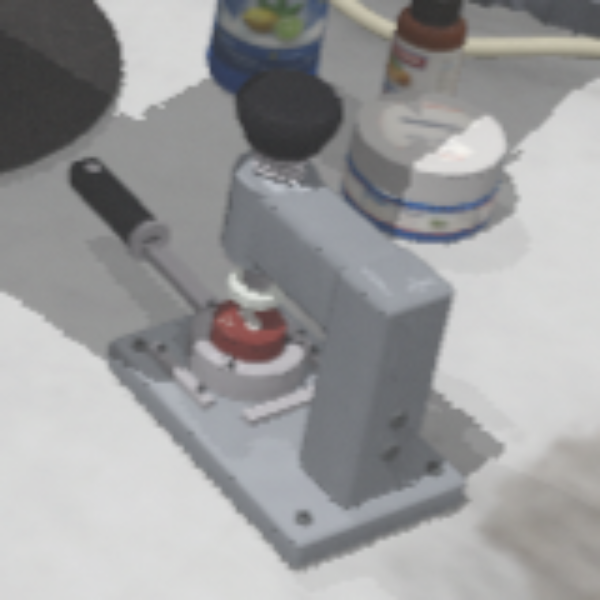

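The knob is back up and the red mount now sits about 9 mm above the cup rim, which is where it should be when home. The handle is in line with the fingers at (317,245), so I grasp it.

```bash
python3 - <<'E'
from h import *
def st(n): o=robot.get_obs(); print(n,round(o["t"],2),o["tool_pos"].round(4),np.round(o["contact_force"],1),np.round(o["moment"],2),round(o["grip_width"],4),np.round(o["gripper_force"],1)); return o["tool_pos"]
u=np.array([.406,.914,0]); q=down(u); G=np.array([.6628,-.0115,.030])
robot.move_linear(G+[0,0,.06],q,vel=.15)
print(robot.move_linear(G,q,vel=.06,until_force=10)); st("at")
robot.move_gripper(0.0); st("grip")
robot.move_linear(G+[0,0,.004],q,vel=.02); st("up4")
print(robot.move_linear(G+[0,0,.004]+.085*u,q,vel=.06,until_force=15)); st("drawn")
im,_=cams.capture("scene"); cv2.imwrite("pics/s4.png",cv2.resize(im[220:400,390:570],(600,600)))
E
```

```text
False
at 12.38 [ 0.6631 -0.0115  0.0304] [-0.9  0.2  0.5] [-0.01  0.   -0.05] 0.0499 0.0
grip 12.78 [ 0.663  -0.0115  0.0302] [ 1.2 -1.1  1.8] [-0.07 -0.13  0.08] 0.015 60.0
up4 13.13 [ 0.6627 -0.0115  0.034 ] [ 0.5 -0.4 -2.7] [ 0.2  -0.06 -0.03] 0.0148 59.5
False
drawn 14.7 [0.6973 0.0659 0.034 ] [ 0.3 -0.1 -2.8] [ 0.17 -0.12  0.04] 0.015 59.6
```

View pics/s4.png

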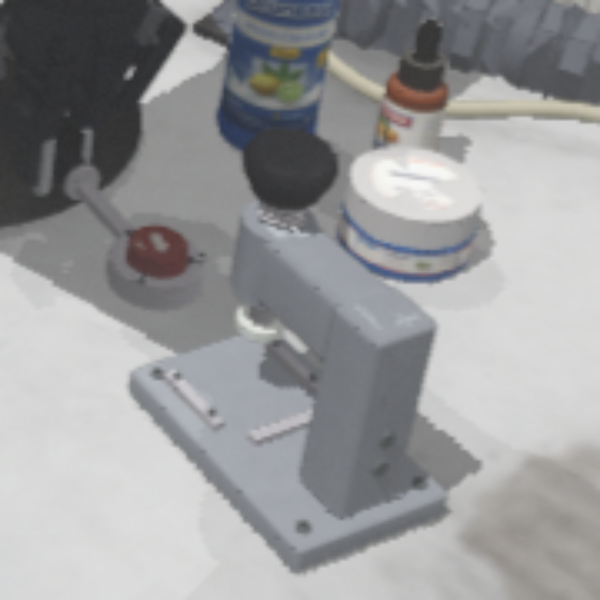

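The holder is clear of the press and looks level, with the mount in it. Now the lift.

```bash
python3 - <<'E'
from h import *
p=robot.get_obs()["tool_pos"]; u=np.array([.406,.914,0])
robot.move_linear([p[0],p[1],.17],down(u),vel=.08); robot.wait(.7)
o=robot.get_obs(); print(o["t"],o["tool_pos"],o["contact_force"].round(1),o["grip_width"],o["gripper_force"])
M=model("scene"); im,d=cams.capture("scene"); cv2.imwrite("pics/s5.png",cv2.resize(im[180:360,370:550],(600,600)))
m=cams.masks_of("red_mount","scene")[0]; ys,xs=np.where(m["pixels"]&(d>0))
P=at_d(M,np.c_[xs,ys],d[ys,xs]); print("mount conf",m["conf"],"z",np.percentile(P[:,2],[5,50,90,97]).round(4))
top=P[P[:,2]>np.percentile(P[:,2],97)-.004]; c=top.mean(0); n=np.linalg.svd(top-c)[2][2]; print("top",c.round(4),"normal",n.round(3),len(top),"expected z",o["tool_pos"][2]-.012+.025)
E
```

```text
17.3 [0.69728552 0.06587478 0.17000671] [ 0.2 -0.2 -1.9] 0.015005674573801324 59.551772475242615
mount conf 0.51 z [0.1722 0.1808 0.1823 0.183 ]
top [ 0.6559 -0.0279  0.1814] normal [-0.011 -0.021  1.   ] 179 expected z 0.1830067076848704
```

View pics/s5.png

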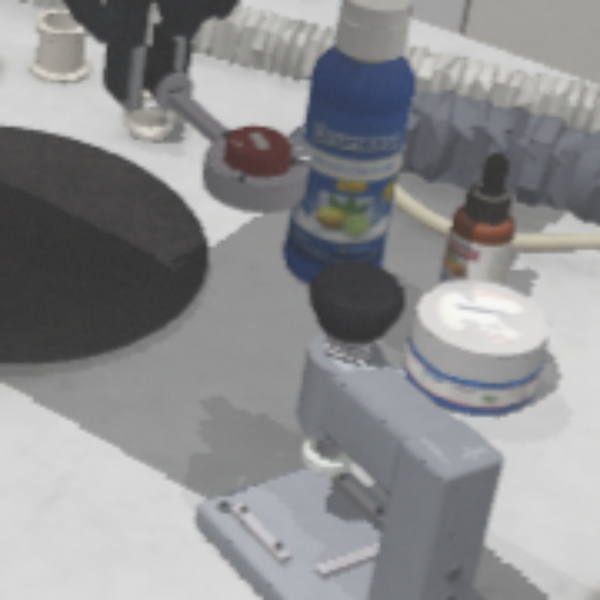

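The holder is up with the mount home in it, level to about 1°, and the mount's top is at 0.181 m. Handing in.

```bash
python3 -c "
from cell import robot
print(robot.sign_off())"
```

```text
the job is handed in; nothing more can be done
None
```

The red mount was pressed home to the stop and the knob sprang back. I then drew the holder out and handed in at about 17 s with the arm still holding it level, its underside about 16 cm above the bench; the other mounts and bottles were not touched.

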